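# Weight two flasks for the water bath and hold its lid at balance

## Task

Get two flasks ready for the water bath and hold its lid open for the person who will load them: first slip each loose ring weight down over the cap of the flask it fits until it sits level round the cone (large ring on large flask, small on small), with both flasks left standing on the bench and the other things left alone. Then, as the lid has lost its stay, take it by its bar handle and swing it up to the point where it balances on its hinge, a little short of upright, without letting it go over backwards onto the thermocycler. Finish while still holding the bar there with the lid at rest: do not let go.

Things in the scene. Friction and masses are not known exactly. Their poses are not given: they have to be found in the camera images.
- ring_small: the smaller of two plain dark grey ring weights (rubber-coated, about 260 g): outside diameter 56 mm, bore 36 mm, 18 mm high, lying flat on the bench. Origin: centre of its underside; z is its axis. It passes over the small flask's cap (3 mm of room all round) but not over the large one's. Seated on the small flask, its underside is 56 mm above the bench.
- ring_large: the larger ring weight of the same dark grey (about 360 g): outside diameter 68 mm, bore 50 mm, 22 mm high, lying flat. Origin: centre of its underside; z is its axis. It passes over the large flask's cap with 4 mm of room all round; seated there, its underside is 68 mm above the bench. On the small flask it would slip too far down.
- flask_small: the smaller of two closed conical flasks, translucent whitish plastic, white ribbed cap, empty, about 100 g, 104 mm tall, standing loose on the bench. The cone narrows from 66 mm in diameter at 8 mm height to 24 mm at 74 mm; cap 30 mm in diameter from 86 to 104 mm. Origin: centre of its underside; z is its axis.
- flask_large: the larger conical flask of the same kind, about 160 g, 132 mm tall. Base diameter 82 mm; the cone narrows from 82 mm at 8 mm height to 34 mm at 98 mm; neck 34 mm; cap 42 mm in diameter from 112 to 132 mm. Origin: centre of its underside; z is its axis.
- bath: small drained water bath, a white enamelled box fixed on the bench, 180 mm deep (its x), 260 mm wide (its y), rim at 115 mm, steel gable lid hinged along its back edge; ridge of the shut lid at 168 mm. A drain cock sticks out 25 mm on its -y side. Origin: centre of its underside; -x is its front with the control panel. Turned by up to 0.15 rad.
- lid_hinge (a point): middle of the lid's hinge line, at the bath's back edge 115 mm above the bench; the hinge line runs along the bath's y axis.
- lid_bar: round black bar handle in front of the steel lid: a grip sleeve 14 mm thick, 94 mm long along the bath's y, turning freely on its rod. Origin: its middle; lid shut: 234 mm in front of (bath -x) and 6 mm above the hinge line. Posts 53 mm either side carry it; 35 mm of clear space behind it. Pinched from straight above, fingers before and behind it, the tool can keep pointing down all the way up.
- lid (a joint): lid angle, rad: 0 shut, grows as the front swings up and back. Balance is at 1.339 (76.7 degrees): bar's middle 48 mm in front of and 229 mm above the hinge line, centre of mass straight above the hinge. Friction (0.05 N m) lets it rest only within 0.06 rad of that; below it falls shut, beyond it falls over backwards. Lid 0.76 kg; lifting starts with 3.5 N at the bar.
- cover_slips: bystander: small box of cover slips, 31x32x18 mm. Origin at the centre of its underside.
- tape_roll: bystander: roll of tape lying flat, 92 mm across, 25 mm high. Origin at the centre of its underside.
- immersion_oil: bystander: small dropper bottle, 25 mm in diameter, 80 mm tall. Origin at the centre of its underside.
- timer: bystander: flat white bench timer, 66x66x18 mm. Origin at the centre of its underside.
- petri_dish: bystander: stack of petri dishes, 90 mm in diameter, 32 mm high. Origin at the centre of its underside.
Not all that is in view belongs to the job. Leave any green look-alike of the ring_large alone.

How it is judged (in metres and radians):
On the way, in this order (a step that is already met when the one before it is completed fails the run):
1. each ring weight sits level round the cone of its own flask, let go, both flasks standing (horizontal distance between ring_small and flask_small below 0.009 m and z of ring_small in the frame of flask_small between 0.0476 and 0.0636 m and angle between each of ring_small, ring_large's own z axis and vertical below 0.15 rad and angle between each of flask_small, flask_large's own z axis and vertical below 0.1 rad and height (world z) of each of flask_small, flask_large below 0.01 m and contact force between the fingers and ring_small below 0.1 N and horizontal distance between ring_large and flask_large below 0.009 m and z of ring_large in the frame of flask_large between 0.06 and 0.076 m and contact force between the fingers and ring_large below 0.1 N), for 0.2 s.
2. the lid is held by its bar at the balance point (value of joint lid between 1.279 and 1.399 rad and contact force between the fingers and lid_bar above 1 N and velocity of joint lid between -0.05 and 0.05 rad/s), for 0.5 s.
At the end, for the whole second after the job is handed in: Each ring is on the flask it fits, centred within 9 mm, its underside within 8 mm of its seat height, level within 0.15 rad, both flasks upright on the bench; the lid stands at 1.339 rad within 0.06 rad, at rest (under 0.05 rad/s), with the fingers on the bar with more than 1 N (all of step 1 and all of step 2); the arm keeps its last pose, push and grip.
It fails at once if the lid goes over backwards (value of joint lid above 1.639 rad).
It fails at once if a flask is knocked over (angle between any of flask_small, flask_large's own z axis and vertical above 0.7 rad).
It fails at once if a bystander is moved by more than 30 mm (distance of any of cover_slips, tape_roll, immersion_oil, timer, petri_dish from where it was at the start of the episode above 0.03 m).
It also fails if it takes over 72 s, if anything falls off the work surface, if the arm or the gripper's body presses on something with over 40 N, if the wrist force passes 120 N, or if a joint passes its speed limit or range.

## Robot

A 6-joint arm with a two-finger parallel gripper is mounted at the origin on a cart in front of the work surface, level with it; the furniture and walls round the work are solid. World frame = base frame: x ahead of the robot, y to its left, z up, the work surface at z = 0. Lengths are in m, angles in degrees, forces in N, time in s.
With the tool pointing down it reaches from about 0.4 to 0.825 m from the base axis. Payload 7 kg.
Tool frame: the origin (TCP) lies midway between the tips of the shut fingers; the grasp point (between the pads) lies 19 mm behind it; z points along the fingers, y is the line along which they close (so a half turn about z gives the same grasp; the last joint's range is limited). The gripper opens to 88 mm and grips with 3 to 60 N. Pads are 19 mm wide; open, the fingers measure 130 mm over their backs; the gripper's body (78 mm by 193 mm) begins 47 mm behind the grasp point.
Start: joints at [92.309, 20.546, 0.682, 0, -70.136, -16.507], TCP at [0.166, 0.654, 0.188] pointing down, gripper open.
Joint ranges: [-176.03, 176.03], [-82.01, 121.73], [-58.28, 71.71], [-173.87, 95.51], [-174.79, -0.11], [-173.66, 173.66]. Speed limits (degrees/s): [136.94, 136.94, 172.46, 180, 180, 180].

## Interface

Orientations are given as a 3x3 rotation matrix whose columns are the frame's x, y, z axes.
In Python, from rig import robot gives the robot as it stands. Calls block until the motion is done:
- robot.goto(position, orientation): joint-space move of the TCP to a pose.
- robot.servo_line(position, ori=None, speed=0.15): straight line of the TCP; ori=None keeps the orientation; speed is the mean speed in m/s.
- robot.movej(angles): joint-space move.
- robot.move_gripper(opening): opening from 0.0 (shut) to 1.0 (fully open); the grip force is fixed at half the most; returns when the fingers have stopped.
- robot.dwell(seconds).
- robot.ik(position, orientation): joint angles nearest the present ones, or None.
- robot.grab_frame(name): name is "scene" or "side" or "wrist"; returns (picture, depth): 420x560x3 uint8, red, green, blue; 420x560 float32, m along the optical axis (not along the pixel's ray), 0 where there is no reading.
- robot.camera_info(name): a dict with "vfov" (degrees; the focal length in pixels is half the picture's height over the tangent of half this angle, whatever the lens; pixels are square), "cx", "cy" (the principal point, pixels), "k1" (the pictures are not rectified: a ray, as slopes to the right and down, at radius r is drawn at 1 + k1 r^2 times it, then the intrinsics apply), "view" (4x4, takes a point from world to camera coordinates); the wrist camera has in their place "T_tool_cam" (4x4, takes a point from camera to tool coordinates, whose origin is the TCP and whose axes are the flange's). Camera axes: x right, y down, z forward; pixel columns grow to the right and rows downward; lengths in m; the calibration is good to about 2 mm. A picture is of the moment at which its call begins: read the wrist's pose just before it. camera_info takes no time and is no camera call.
A pose or a line that the arm cannot do raises robot.Unreachable and nothing moves.
- robot.job_done(): hands the job in; it is judged then, once.
Readings, each from a call of its own:
- robot.read_t(): time.
- robot.read_qpos(): joint angles.
- robot.read_qvel(): joint speeds.
- robot.read_effort(): joint torques, N m.
- robot.read_position(): TCP position.
- robot.read_tcp_rot(): TCP orientation.
- robot.read_force(): force on the tool from outside, world axes, zero at the start.
- robot.read_ft_torque(): the same for the moment, N m.
- robot.read_grip_width(): opening from 0.0 (shut) to 1.0 (fully open).
- robot.read_finger_force(): force on a finger pad.
Only numpy, scipy, OpenCV 4.12 (cv2) and the standard library are available. Lean on these libraries where they do the work, as an engineer would, in place of code of your own. Each camera call takes 0.05 s, during which the arm holds its last target. There are 200 camera calls.

## Working session

There is one attempt and no reset: what is moved stays moved. The work goes in short steps, each a Python script; the robot and the scene stay as the last script left them, time stands still between calls to the robot, and variables do not carry over. Pictures are saved under pics/ and viewed, at most 10 in all, crops included, and the job is handed in when it is done.

```bash
ls; mkdir -p pics
cat > h.py <<'E'
import numpy as np, cv2
from rig import robot
def cam(name, pose=None):
    c=robot.camera_info(name)
    f=210/np.tan(np.radians(c['vfov']/2))
    K=np.array([[f,0,c['cx']],[0,f,c['cy']],[0,0,1.]])
    if name=='wrist':
        T=np.eye(4);p,R=pose;T[:3,:3]=R;T[:3,3]=p
        V=T@np.array(c['T_tool_cam'])
    else: V=np.linalg.inv(np.array(c['view']))
    return dict(K=K,k1=c['k1'],V=V)
def slopes(c,px):
    px=np.atleast_2d(np.asarray(px,float)).reshape(-1,1,2)
    return cv2.undistortPoints(px,c['K'],np.array([c['k1'],0,0,0.]),).reshape(-1,2)
def ray(c,px):
    s=slopes(c,px); d=np.c_[s,np.ones(len(s))]@c['V'][:3,:3].T
    return c['V'][:3,3],d
def onplane(c,px,z):
    o,d=ray(c,px); return o+d*((z-o[2])/d[:,2])[:,None]
def cloud(c,depth):
    v,u=np.mgrid[0:420,0:560]; s=slopes(c,np.c_[u.ravel(),v.ravel()])
    P=np.c_[s,np.ones(len(s))]*depth.reshape(-1,1)
    P=P@c['V'][:3,:3].T+c['V'][:3,3]; P[depth.ravel()==0]=np.nan
    return P.reshape(420,560,3)
def proj(c,X):
    W=np.linalg.inv(c['V']); r,_=cv2.Rodrigues(W[:3,:3])
    return cv2.projectPoints(np.atleast_2d(X).astype(float),r,W[:3,3],c['K'],np.array([c['k1'],0,0,0.]))[0].reshape(-1,2)
def snap(name):
    pose=(np.array(robot.read_position()),np.array(robot.read_tcp_rot())) if name=='wrist' else None
    im,d=robot.grab_frame(name); return cam(name,pose),im,d
def down(yaw):  # tool y axis at angle yaw in world xy, z down
    c,s=np.cos(yaw),np.sin(yaw)
    y=np.array([c,s,0]);z=np.array([0,0,-1.]);return np.c_[np.cross(y,z),y,z]
E
python3 - <<'E'
from h import *
for n in ['scene','side','wrist']:
    c,im,d=snap(n); cv2.imwrite(f'pics/{n}0.png',im[:,:,::-1]); np.savez(f'pics/{n}0.npz',im=im,d=d,V=c['V'],K=c['K'],k1=c['k1'])
    print(n,c['V'].round(3).tolist(),c['K'][0,0],c['k1'],(d>0).mean())
print(np.array(robot.read_tcp_rot()).round(3).tolist(),robot.read_t())
E
```

```text
pics
scene [[-0.827, -0.42, 0.375, -0.209], [-0.563, 0.611, -0.557, 1.239], [0.005, -0.671, -0.741, 1.623], [0.0, 0.0, 0.0, 1.0]] 516.6227166801729 -0.10085423248876192 0.9957440476190477
side [[0.211, -0.454, 0.866, -1.084], [-0.977, -0.122, 0.174, -0.244], [0.026, -0.883, -0.469, 0.983], [0.0, 0.0, 0.0, 1.0]] 412.34574747520384 0.03512188863541696 0.9960459183673469
wrist [[-0.245, -0.934, -0.26, 0.235], [-0.97, 0.236, 0.065, 0.637], [0.001, 0.268, -0.963, 0.384], [0.0, 0.0, 0.0, 1.0]] 344.2599742842318 -0.07567653165731228 0.9960416666666667
[[0.969, -0.245, -0.0], [-0.245, -0.969, -0.001], [0.0, 0.001, -1.0]] 0.15
```

View pics/scene0.png

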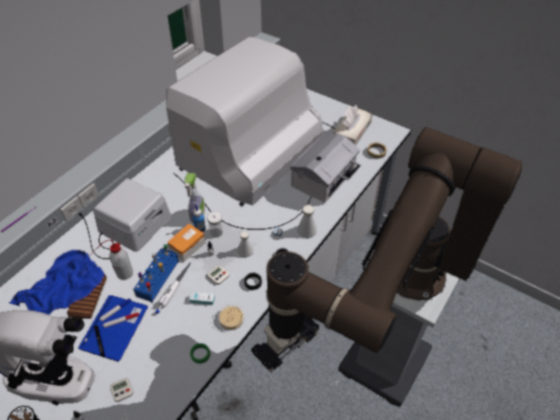

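View pics/side0.png

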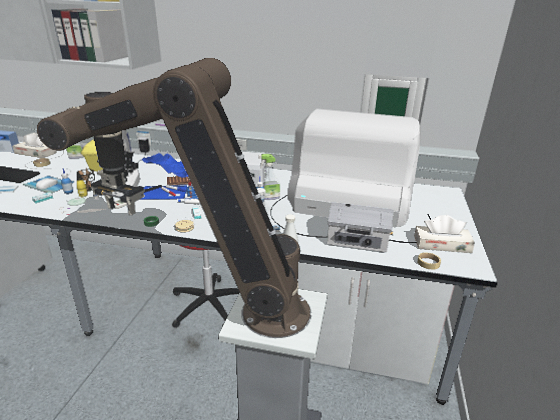

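The scene view shows the flasks at about (244,243) and (308,220), a dark ring at (253,281), a green ring at (200,352), a brown tape roll at (376,150) and the bath at (325,162). The second dark ring isn't visible yet. The side view is mostly blocked by the arm, with the bath at (360,228).

Run:
```python
from h import *
z=np.load('pics/scene0.npz'); c=dict(V=z['V'],K=z['K'],k1=float(z['k1']))
P=cloud(c,z['d'])
for n,(u,v) in dict(fs=(244,236),fl=(308,210),ring=(246,281),green=(193,352),tape=(370,150),bathridge=(325,150),cork=(230,317),bar=(345,180),oil=(210,252),timer=(217,274)).items(): print(n,P[v,u].round(3))
im=z['im'].astype(int); hsv=cv2.cvtColor(z['im'],cv2.COLOR_RGB2HSV)
# dark blobs on bench
m=((im.max(2)<75)&(P[...,2]>-.01)&(P[...,2]<.05)&(P[...,0]>.25)).astype(np.uint8)
n,l,s,ce=cv2.connectedComponentsWithStats(m)
for i in range(1,n):
    if s[i,4]>25: print(ce[i].round(0),s[i,2:],np.nanmedian(P[l==i],0).round(3))
big=cv2.resize(z['im'][190:340,140:340],(800,600),interpolation=cv2.INTER_CUBIC)
cv2.imwrite('pics/crop1.png',big[:,:,::-1])
```

```text
fs [0.598 0.285 0.101]
fl [0.456 0.057 0.13 ]
ring [0.505 0.403 0.019]
green [0.486 0.733 0.005]
tape [ 0.475 -0.539  0.   ]
bathridge [ 0.562 -0.245  0.168]
cork [0.461 0.558 0.018]
bar [ 0.473 -0.294 -0.001]
oil [0.7   0.376 0.024]
timer [0.618 0.436 0.011]
[430. 128.] [19  6 26] [ 0.294 -0.832  0.028]
[308. 190.] [ 33  20 169] [ 0.557 -0.118  0.035]
[200. 227.] [10  8 48] [0.809 0.303 0.033]
[252. 281.] [ 17  17 139] [0.489 0.389 0.014]
[143. 296.] [16 10 62] [0.773 0.674 0.027]
[ 78. 315.] [22  7 93] [0.916 0.866 0.015]
[ 99. 340.] [ 11  32 121] [0.771 0.893 0.024]
[206. 384.] [ 65  78 188] [ 0.381  0.794 -0.004]
[200. 354.] [ 19  20 169] [0.458 0.73  0.017]
[ 49. 399.] [ 49  10 106] [0.73  1.136 0.028]
```

View pics/wrist0.png

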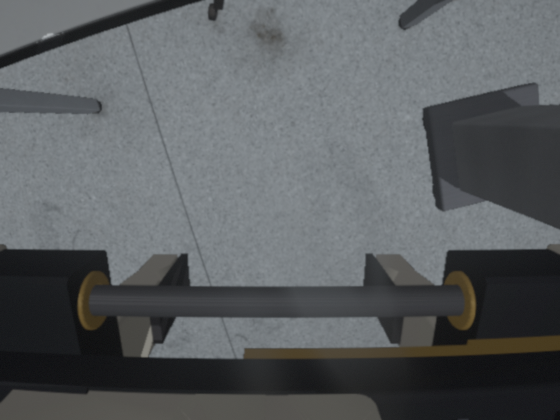

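The wrist view shows only floor and the open fingers. Next I'll move over the bench for a wide wrist view, which also clears the fixed cameras.

Run:
```python
from h import *
for y in np.radians([-165,-135,-105,-75]):
    q=robot.ik([.48,.30,.36],down(y)); print(np.degrees(y).round(),None if q is None else np.round(q))
for i,(p,yaw) in enumerate([([.48,.30,.36],-135),([.48,.12,.36],-135)]):
    robot.goto(p,down(np.radians(yaw)))
    c,im,d=snap('wrist'); np.savez(f'pics/w{i+1}.npz',im=im,d=d,V=c['V'],K=c['K'],k1=c['k1']); cv2.imwrite(f'pics/w{i+1}.png',im[:,:,::-1])
c,im,d=snap('side');np.savez('pics/side1.npz',im=im,d=d,V=c['V'],K=c['K'],k1=c['k1'])
print(robot.read_t())
```

```text
-165.0 [ 52.   7.   4.   0. -88. -37.]
-135.0 [ 52.   7.   4.   0. -88.  -7.]
-105.0 [ 52.   7.   4.   0. -88.  23.]
-75.0 [ 52.   7.   4.   0. -88.  53.]
2.8833
```

View pics/w1.png

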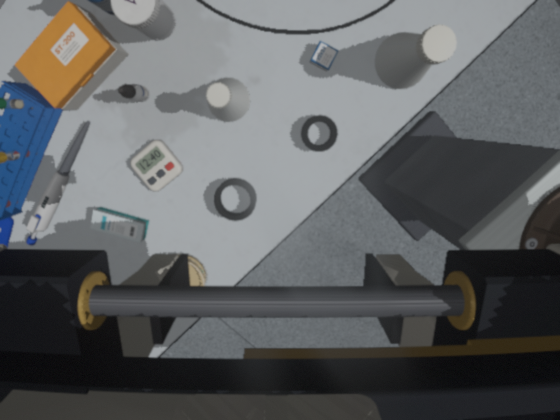

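w1 shows dark rings at (235,199), larger, and (319,133), smaller. The green look-alike sits at scene (200,352), and the cork/tape-like dish at (190,272) is also not a target. The flask caps are at (219,96) and (437,45), with cover slips at (323,55), oil at (130,92) and timer at (155,165).

```bash
cat >> h.py <<'E'
def load(f):
    z=np.load(f); c=dict(V=z['V'],K=z['K'],k1=float(z['k1'])); return c,z['im'],z['d'],cloud(c,z['d'])
def top(c,im,P,xy,r,zlo,zhi):
    "points of an object's top face near xy: centre by min circle, radius, height, mean pixel of the contour"
    m=(np.hypot(P[...,0]-xy[0],P[...,1]-xy[1])<r)&(P[...,2]>zlo)&(P[...,2]<zhi)
    m=m.astype(np.uint8)
    n,l,s,ce=cv2.connectedComponentsWithStats(m)
    if n<2: return None
    m=(l==1+np.argmax(s[1:,4])).astype(np.uint8)
    k=cv2.findContours(m,cv2.RETR_EXTERNAL,cv2.CHAIN_APPROX_NONE)[0]; k=max(k,key=len)
    zz=np.median(P[m>0][:,2])
    X=onplane(c,k.reshape(-1,2),zz)[:,:2]
    A=np.c_[2*X,np.ones(len(X))]; s=np.linalg.lstsq(A,(X**2).sum(1),rcond=None)[0]
    rad=np.sqrt(s[2]+s[:2]@s[:2])
    return s[:2],rad,zz,proj(c,[*s[:2],zz])[0],int(m.sum())
def tri(obs):
    A=0;b=0
    for c,px in obs:
        o,d=ray(c,px); d=d[0]/np.linalg.norm(d[0]); M=np.eye(3)-np.outer(d,d); A=A+M; b=b+M@o
    return np.linalg.solve(A,b)
E
python3 - <<'E'
from h import *
fr={k:load(f'pics/{k}.npz') for k in ['w1','w2','scene0','side1']}
g=dict(ringL=(.495,.40),ringS=None,fs=(.60,.285),fl=(.456,.057))
P=fr['w1'][3]; g['ringS']=P[133,306][:2]; print('bits',P[133,306],P[199,219],P[96,219],P[45,437],P[55,323],P[165,155])
hh=dict(ringL=(.014,.03,.05),ringS=(.012,.026,.04),fs=(.098,.115,.03),fl=(.126,.14,.035))
for k in g:
    obs=[]
    for f in fr:
        c,im,d,P=fr[f]; lo,hi,r=hh[k]
        t=top(c,im,P,g[k],r,lo,hi)
        if t: print(k,f,t[0].round(4),'r',t[1].round(4),'z',t[2].round(4),t[3].round(0),t[4]); 
        if t and t[4]>100 and f[0]=='w': obs.append((c,t[3]))
    if len(obs)>1: print('  tri',tri(obs).round(4))
# bath: lid points and bar
for f in ['scene0','w2','side1']:
    c,im,d,P=fr[f]
    m=(abs(P[...,0]-.58)<.25)&(abs(P[...,1]+.25)<.25)&(P[...,2]>.155)&(P[...,2]<.175)
    v,u=np.nonzero(m); Q=P[m]
    if len(Q)>10: print(f,len(Q),Q.min(0).round(3),Q.max(0).round(3),u.mean(),v.mean())
c,im,d,P=fr['scene0']
m=(im.max(2)<60)&(P[...,2]>.09)&(P[...,2]<.15)&(P[...,1]<0)&(P[...,0]<.6)&(P[...,0]>.3); print(P[m].round(3)[::6], np.argwhere(m)[::6].tolist())
cv2.imwrite('pics/bath.png',np.vstack([cv2.resize(fr['scene0'][1][120:205,270:400],(520,340),interpolation=2),cv2.resize(fr['side1'][1][190:255,300:430],(520,260),interpolation=2)])[:,:,::-1])
E
```

```text
bits [0.48630637 0.23004901 0.01885874] [0.51024207 0.39862343 0.0232664 ] [0.60333707 0.27883691 0.10495749] [0.46156266 0.05476387 0.1316283 ] [0.54956473 0.13516898 0.02062113] [0.61934693 0.43210054 0.0159274 ]
ringL w1 [0.4913 0.383 ] r 0.0331 z 0.0223 [234. 200.] 672
ringL scene0 [0.4876 0.385 ] r 0.0325 z 0.0201 [253. 280.] 105
ringL side1 [0.4809 0.3904] r 0.0211 z 0.0225 [218. 226.] 10
ringS w1 [0.4739 0.2179] r 0.0252 z 0.0182 [317. 133.] 502
ringS w2 [0.4743 0.217 ] r 0.0248 z 0.0182 [237. 213.] 401
ringS scene0 [0.4788 0.2099] r 0.0137 z 0.0175 [281. 251.] 25
  tri [0.4739 0.2177 0.0158]
fs w1 [0.6052 0.2787] r 0.0148 z 0.1042 [218.  95.] 486
fs w2 [0.6052 0.2774] r 0.0156 z 0.1042 [130. 194.] 421
fs scene0 [0.6009 0.28  ] r 0.0141 z 0.102 [244. 235.] 40
  tri [0.6058 0.2789 0.1009]
fl w1 [0.4621 0.0531] r 0.021 z 0.1321 [438.  44.] 1088
fl w2 [0.4619 0.0518] r 0.0204 z 0.1323 [326. 152.] 918
fl scene0 [0.459  0.0538] r 0.0182 z 0.1312 [308. 209.] 56
fl side1 [0.4553 0.0486] r 0.0218 z 0.1327 [290. 217.] 47
  tri [0.4615 0.0517 0.129 ]
scene0 1365 [ 0.487 -0.46   0.155] [
[... 407 characters left out ...]
8]
 [ 0.578 -0.114  0.127]
 [ 0.55  -0.115  0.142]
 [ 0.587 -0.113  0.118]
 [ 0.561 -0.119  0.127]
 [ 0.423 -0.222  0.121]
 [ 0.56  -0.116  0.124]
 [ 0.527 -0.108  0.149]
 [ 0.559 -0.115  0.12 ]
 [ 0.528 -0.112  0.139]
 [ 0.555 -0.108  0.122]
 [ 0.531 -0.117  0.128]
 [ 0.539 -0.115  0.119]
 [ 0.547 -0.121  0.104]
 [ 0.514 -0.114  0.128]
 [ 0.51  -0.106  0.131]
 [ 0.506 -0.109  0.125]
 [ 0.502 -0.111  0.12 ]] [[168, 302], [169, 354], [170, 305], [170, 354], [171, 307], [172, 305], [172, 351], [173, 305], [173, 311], [174, 303], [174, 309], [174, 350], [175, 309], [175, 315], [176, 309], [176, 315], [177, 309], [177, 315], [178, 313], [179, 312], [179, 318], [180, 318], [181, 319], [182, 320]]
```

View pics/bath.png

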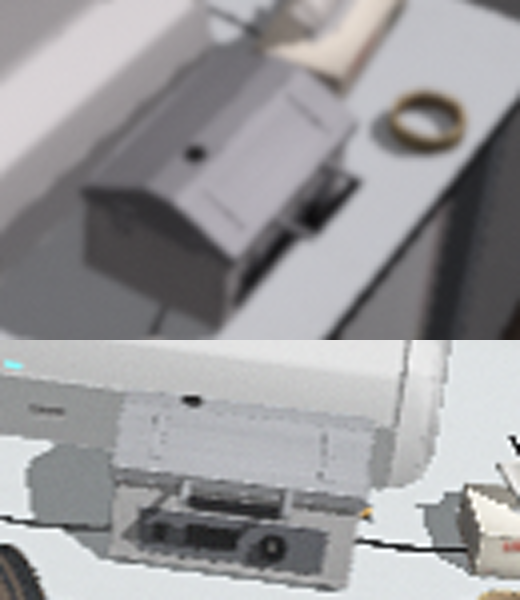

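The bath crop shows the shut lid with its bar at scene pixel ≈(355,168) and side pixel ≈(360,222). Ring and flask sizes and heights agree with the text. Wrist and scene views differ by about 3 mm, so I'll look from two opposite wrist yaws to cancel the calibration bias.

Run:
```python
from h import *
T=np.array(robot.camera_info('wrist')['T_tool_cam']); print(T.round(3).tolist())
pts=np.array([[.605,.279,.104],[.491,.383,.022],[.474,.2175,.018],[.462,.052,.132]])
g=dict(zip(['fs','ringL','ringS','fl'],pts)); hh=dict(ringL=(.014,.03,.05),ringS=(.012,.026,.04),fs=(.098,.115,.03),fl=(.126,.14,.035))
def best(yaw):
    b=None
    for x in np.arange(.4,.75,.05):
        for y in np.arange(0,.55,.05):
            for z in (.3,.36):
                uv=proj(cam('wrist',(np.array([x,y,z]),down(yaw))),pts)
                s=np.sum((uv[:,0]>40)&(uv[:,0]<520)&(uv[:,1]>30)&(uv[:,1]<235))-abs(uv-[280,130]).sum()*1e-5
                if (b is None or s>b[0]) and robot.ik([x,y,z],down(yaw)) is not None: b=(s,(x,y,z))
    return b
import collections; res=collections.defaultdict(list)
for i,yd in enumerate([-45,-225]):
    yw=np.radians(yd); b=best(yw); print(yd,b); robot.goto(b[1],down(yw)); robot.dwell(.15)
    c,im,d=snap('wrist'); np.savez(f'pics/v{i}.npz',im=im,d=d,V=c['V'],K=c['K'],k1=c['k1']); P=cloud(c,d)
    for k in g:
        t=top(c,im,P,g[k][:2],hh[k][2],*hh[k][:2])
        if t: print(k,t[0].round(4),t[1].round(4),t[2].round(4),t[3].round(0),t[4]); res[k].append((c,t[3],t[0]))
for k in res:
    if len(res[k])==2: print(k,'mean',np.mean([r[2] for r in res[k]],0).round(4),'tri',tri([r[:2] for r in res[k]]).round(4))
print(robot.read_qpos(),robot.read_t())
```

```text
[[0.0, -0.963, -0.269, 0.072], [1.0, 0.0, -0.0, -0.0], [0.0, -0.269, 0.963, -0.197], [0.0, 0.0, 0.0, 1.0]]
-45 (np.float64(2.9953803308758666), (np.float64(0.55), np.float64(0.25), 0.36))
fs [0.6059 0.2787] 0.0145 0.1043 [292. 132.] 444
ringL [0.4922 0.3828] 0.0331 0.0221 [188. 135.] 777
ringS [0.4724 0.2156] 0.027 0.0183 [258. 218.] 537
fl [0.4593 0.0507] 0.0182 0.1323 [331. 325.] 461
-225 (np.float64(2.9951305436513036), (np.float64(0.55), np.float64(0.25), 0.36))
fs [0.6052 0.279 ] 0.0149 0.1044 [262. 221.] 385
ringL [0.4913 0.3821] 0.0329 0.0221 [360. 202.] 674
ringS [0.4717 0.216 ] 0.0268 0.0182 [296. 117.] 606
fl [0.4655 0.0561] 0.0175 0.1321 [207.   9.] 771
fs mean [0.6055 0.2788] tri [0.6057 0.2789 0.1033]
ringL mean [0.4917 0.3825] tri [0.4913 0.3836 0.0178]
ringS mean [0.4721 0.2158] tri [0.472  0.2157 0.0176]
fl mean [0.4624 0.0534] tri [0.4671 0.0642 0.1555]
[ 4.29545718e+01  1.04906152e+01  8.79241005e+00  5.08945552e-04
 -8.83043151e+01 -8.79446826e+01] 7.25
```

```bash
cat >> h.py <<'E'
def held(zlo,zhi,tag):
    "centre of the held ring in world from the wrist depth, and its offset from the TCP in tool axes"
    c,im,d=snap('wrist'); np.savez(f'pics/{tag}.npz',im=im,d=d,V=c['V'],K=c['K'],k1=c['k1']); cv2.imwrite(f'pics/{tag}.png',im[:,:,::-1])
    p=np.array(robot.read_position());R=np.array(robot.read_tcp_rot()); P=cloud(c,d)
    dark=im.max(2)<95
    L=(P-p)@R; m=dark&(np.hypot(L[...,0],L[...,1])<.04)&(L[...,2]>zlo)&(L[...,2]<zhi)&(abs(L[...,1])<.036)
    return L[m]
def pick(xy,yaw,tz,close):
    R=down(yaw); robot.goto([*xy,.11],R); robot.servo_line([*xy,tz],speed=.1)
    robot.move_gripper(close); robot.dwell(.1)
    print('grip',robot.read_grip_width()*88,robot.read_finger_force(),robot.read_t())
E
python3 - <<'E'
from h import *
pick([.472,.216],np.radians(-65),.007,0.)
robot.servo_line([.472,.216,.16],speed=.15); robot.dwell(.15)
L=held(-.022,.012,'held1')
print(len(L),L.min(0).round(4),L.max(0).round(4),np.median(L,0).round(4),robot.read_position(),robot.read_force(),robot.read_grip_width()*88,robot.read_t())
E
```

```text
grip 0.3954159689926196 0.0 12.2833Traceback (most recent call last):
  File "<stdin>", line 5, in <module>
    return umr_minimum(a, axis, None, out, keepdims, initial, where)
ValueError: zero-size array to reduction operation minimum which has no identity
```

View pics/held1.png

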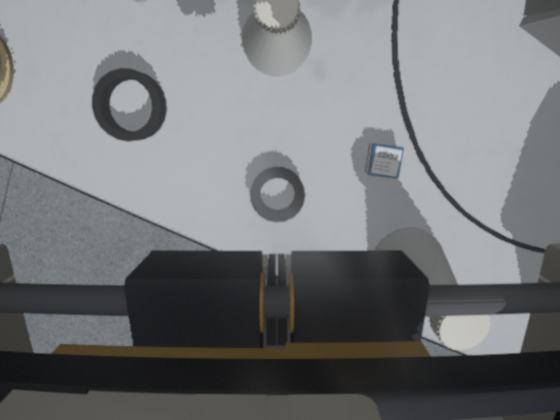

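The gripper closed empty: in held1 the ring is at (277,194), still on the bench and ahead of the fingers. I'll re-measure it from here.

Run:
```python
from h import *
c,im,d,P=load('pics/held1.npz')
print(robot.read_position(),np.array(robot.read_tcp_rot()).round(3).tolist())
p=np.array(robot.read_position())
print('tcp px',proj(c,p), 'below tcp at bench',proj(c,[p[0],p[1],.018]))
for k,g,h in [('S',(.472,.216),(.012,.026,.05)),('L',(.4917,.3825),(.014,.03,.05)),('fs',(.6055,.2788),(.098,.115,.03))]:
    t=top(c,im,P,g,h[2],*h[:2]); print(k,t[0],t[1:] if t else None)
m=(im.max(2)<70);m[225:]=0; m=m.astype(np.uint8)
n,l,s,ce=cv2.connectedComponentsWithStats(m)
for i in range(1,n):
    if s[i,4]>300: print(ce[i].round(),s[i],np.nanmedian(P[l==i],0).round(4), onplane(c,ce[i],.018).round(4))
# finger tips cloud in tool coords
R=np.array(robot.read_tcp_rot()); L=(P-p)@R
q=L[240:345,262:292].reshape(-1,3); print(np.nanmedian(L[255:262,270:286].reshape(-1,3),0), np.nanmedian(L[330:340,270:286].reshape(-1,3),0)); print(L[252:345:8,270].round(3))
```

```text
[0.47170932 0.21572995 0.15922385] [[0.906, 0.423, -0.001], [0.423, -0.906, -0.001], [-0.001, 0.001, -1.0]]
tcp px [[277.49675556 244.51527161]] below tcp at bench [[276.98933389 195.67482199]]
S [0.47190415 0.21554997] (np.float64(0.027294646498004206), np.float64(0.01829126727095609), array([277.23505762, 195.6377313 ]), 1435)
L [0.49192419 0.38176744] (np.float64(0.03381617475281598), np.float64(0.022039560524814483), array([126.66038175, 105.16650694]), 2178)
fs [0.60173944 0.27712043] (np.float64(0.01291883409734933), np.float64(0.10420995649166234), array([276.41288765,  12.38910462]), 1212)
[415. 113.] [392   0  90 225 871] [0.5989 0.1363 0.0064] [[0.6009 0.1306 0.018 ]]
[127. 104.] [  93   69   73   71 2235] [0.4929 0.3867 0.0218] [[0.4928 0.3836 0.018 ]]
[ 9.86429706e-03  3.92782715e-05 -4.50727232e-02] [-0.00521466  0.0003009  -0.08481541]
[[-0.067 -0.008  0.159]
 [ 0.01  -0.004 -0.048]
 [ 0.01  -0.003 -0.057]
 [ 0.01  -0.003 -0.065]
 [ 0.01  -0.003 -0.073]
 [ 0.032 -0.002 -0.121]
 [ 0.031 -0.002 -0.122]
 [ 0.028 -0.002 -0.122]
 [ 0.027 -0.002 -0.123]
 [ 0.    -0.003 -0.086]
 [-0.003 -0.003 -0.086]
 [-0.008 -0.003 -0.085]]
```

The ring is exactly below the TCP and didn't move, so the fingers passed over it. The depth picture suggests they end about 45 mm behind the nominal TCP. I'll check their real length with the fixed cameras, then with a guarded touch on bare bench.

Run:
```python
from h import *
p=np.array(robot.read_position());R=np.array(robot.read_tcp_rot())
for n in ['scene','side']:
    c,im,d=snap(n); P=cloud(c,d); L=(P-p)@R
    m=(abs(L[...,0])<.1)&(abs(L[...,1])<.12)&(P[...,2]>.03)
    h,e=np.histogram(L[m][:,2],np.arange(-.2,.14,.01)); print(n,list(zip(e.round(2).tolist(),h.tolist())))
    k=m&(abs(L[...,0])<.05)&(abs(L[...,1])<.05)&(L[...,2]>-.08); print(L[k][np.argsort(-L[k][:,2])][:12].round(3).tolist())
# guarded touch, shut fingers, on bare bench
robot.servo_line([.53,.33,.16],speed=.2); robot.servo_line([.53,.33,.03],speed=.15); robot.dwell(.1)
f0=np.array(robot.read_force())
for z in np.arange(.022,-.05,-.004):
    robot.servo_line([.53,.33,z],speed=.06); f=np.array(robot.read_force())-f0
    if abs(f[2])>4: break
print('touch',z,robot.read_position(),f,robot.read_t())
robot.servo_line([.53,.33,.12],speed=.2)
```

```text
scene [(-0.2, 35), (-0.19, 34), (-0.18, 22), (-0.17, 22), (-0.16, 50), (-0.15, 220), (-0.14, 47), (-0.13, 60), (-0.12, 46), (-0.11, 30), (-0.1, 1), (-0.09, 0), (-0.08, 0), (-0.07, 0), (-0.06, 0), (-0.05, 0), (-0.04, 0), (-0.03, 0), (-0.02, 0), (-0.01, 0), (0.0, 0), (0.01, 0), (0.02, 0), (0.03, 0), (0.04, 1), (0.05, 1), (0.06, 1), (0.07, 0), (0.08, 5), (0.09, 9), (0.1, 17), (0.11, 11), (0.12, 20)]
[]
side [(-0.2, 1), (-0.19, 0), (-0.18, 0), (-0.17, 0), (-0.16, 10), (-0.15, 100), (-0.14, 36), (-0.13, 28), (-0.12, 22), (-0.11, 4), (-0.1, 0), (-0.09, 0), (-0.08, 0), (-0.07, 0), (-0.06, 0), (-0.05, 0), (-0.04, 0), (-0.03, 0), (-0.02, 0), (-0.01, 0), (0.0, 0), (0.01, 0), (0.02, 0), (0.03, 0), (0.04, 0), (0.05, 0), (0.06, 0), (0.07, 0), (0.08, 0), (0.09, 1), (0.1, 3), (0.11, 5), (0.12, 0)]
[]
touch -0.0020000000000000018 [ 0.53082108  0.33048581 -0.00056801] [-3.11339346 -1.11796634 10.91873996] 17.4417
```

The touch was ambiguous. At (.53,.33) the gripper body would have met the flask_small cap, and a body bottom at −0.104 fits tips about 40 mm short of the TCP. I'll check the flasks, then do the guarded touch with open fingers around ring S, where the body is clear.

Run:
```python
from h import *
S=[.472,.2157]; R=down(np.radians(-65))
robot.move_gripper(1.0); robot.goto([*S,.16],R); robot.dwell(.1)
c,im,d=snap('wrist'); np.savez('pics/chk.npz',im=im,d=d,V=c['V'],K=c['K'],k1=c['k1']);P=cloud(c,d)
for k,g,h in [('S',(.472,.216),(.012,.026,.05)),('L',(.4917,.3825),(.014,.03,.05)),('fs',(.6055,.2788),(.098,.115,.03))]:
    t=top(c,im,P,g,h[2],*h[:2]); print(k,t[0] if t else None, t[1:] if t else None)
sc,im2,d2=snap('scene');P2=cloud(sc,d2);
t=top(sc,im2,P2,(.60,.28),.03,.095,.115); print('scene fs',t)
robot.servo_line([*S,.01],speed=.15); robot.dwell(.1); f0=np.array(robot.read_force())
for z in np.arange(.004,-.05,-.003):
    robot.servo_line([*S,z],speed=.06); f=np.array(robot.read_force())-f0
    if abs(f[2])>4: break
print('touch',z,robot.read_position(),f,robot.read_t())
robot.servo_line([*S,z+.01],speed=.1)
```

```text
S [0.47195763 0.2155089 ] (np.float64(0.027267988976485205), np.float64(0.018254685692312755), array([277.41729356, 196.34102813]), 1429)
L [0.49197484 0.38175147] (np.float64(0.03386050171759321), np.float64(0.02194960336919377), array([127.45803214, 106.17492668]), 2168)
fs [0.60224219 0.27720821] (np.float64(0.013264771547922013), np.float64(0.104162252309357), array([276.75983315,  13.40546162]), 1286)
scene fs (array([0.60096596, 0.27829639]), np.float64(0.014592909306429378), np.float64(0.10068781276840721), array([244.43213525, 234.58728404]), 43)
touch -0.040999999999999995 [ 0.47210303  0.21573803 -0.03850599] [-10.70033391  -3.34683056  35.38411531] 25.6917
```

The fingertips are really about 38 mm behind the reported TCP, since bench contact came at TCP z = −0.038. I'll use that offset from here on.

```bash
cat >> h.py <<'E'
TIP=.038
def place(F,cap,seat,a,lift):
    "ring held with tips a above its underside, over flask at F; lower with a force guard"
    p=np.array(robot.read_position()); hi=cap+.015+a-TIP
    robot.servo_line([p[0],p[1],lift],speed=.2)
    print('lifted grip',robot.read_grip_width()*88,robot.read_finger_force())
    if robot.read_grip_width()*88<45: return False
    R=np.array(robot.read_tcp_rot()); robot.goto([*F,hi],R); robot.dwell(.15)
    print('over',robot.read_position(),robot.read_t()); f0=np.array(robot.read_force())
    for u in [cap-.004,cap-.012,seat+.02,seat+.002]:
        robot.servo_line([*F,u+a-TIP],speed=.08); f=np.array(robot.read_force())-f0
        print(round(u,3),f.round(1))
        if np.linalg.norm(f)>8: return False
    return True
E
python3 - <<'E'
from h import *
robot.servo_line([.472,.2156,.006-TIP],speed=.1); robot.move_gripper(0.0); print(robot.read_grip_width()*88,robot.read_finger_force(),robot.read_t())
if place([.6054,.2786],.104,.056,.006,.095):
    robot.move_gripper(0.85); robot.dwell(.1); p=robot.read_position(); robot.servo_line([p[0],p[1],.12],speed=.2)
    c,im,d=snap('wrist'); np.savez('pics/p1.npz',im=im,d=d,V=c['V'],K=c['K'],k1=c['k1']);cv2.imwrite('pics/p1.png',im[:,:,::-1])
print(robot.read_t())
E
```

```text
55.38863250363639 29.99962393194437 26.8333
lifted grip 55.297080718971415 29.999453723430634
over [0.60448087 0.27811575 0.08647067] 28.4083
0.1 [ 0.3 -0.7 -0.6]
0.092 [ 1.4 -0.5 -0.7]
0.076 [ 0.  -0.4  0.5]
0.058 [ 1.1 -1.3  0.1]
31.125
```

Run:
```python
from h import *
c,im,d,P=load('pics/p1.npz'); 
L=[.4917,.3825]; R=down(np.radians(-120)); robot.move_gripper(1.0)
robot.goto([*L,.05],R); robot.servo_line([*L,.008-TIP],speed=.12); robot.dwell(.05); print(robot.read_position())
robot.move_gripper(0.0); print(robot.read_grip_width()*88,robot.read_finger_force(),robot.read_t())
if place([.4620,.0525],.132,.068,.008,.12):
    robot.move_gripper(0.92); robot.dwell(.1); p=robot.read_position(); robot.servo_line([p[0],p[1],.16],speed=.2)
print(robot.read_t())
```

```text
[ 0.49230581  0.38304662 -0.02910423]
67.73887069003126 30.000839182175696 34.1
lifted grip 67.56787124090133 29.999047284945846
over [0.46249813 0.05355022 0.11689394] 36.4083
0.128 [-0.7 -0.1 -0.2]
0.12 [-0.6  0.8 -0.5]
0.088 [-1.4  0.5  0.1]
0.07 [-1.3  0.1 -0.1]
39.3333
```

Run:
```python
from h import *
robot.goto([.44,-.14,.22],down(np.pi)); robot.dwell(.1)
c,im,d=snap('wrist'); np.savez('pics/b1.npz',im=im,d=d,V=c['V'],K=c['K'],k1=c['k1']);cv2.imwrite('pics/b1.png',im[:,:,::-1]);P=cloud(c,d)
m=(P[...,2]>.10)&(P[...,2]<.135)&(im.max(2)<70)&(P[...,1]<-.1)
n,l,s,ce=cv2.connectedComponentsWithStats(m.astype(np.uint8))
for i in range(1,n):
    if s[i,4]>60:
        Q=P[l==i]; print(ce[i].round(),s[i],np.median(Q,0).round(4),Q.min(0).round(3),Q.max(0).round(3),cv2.fitLine(Q[:,:2].astype(np.float32),cv2.DIST_HUBER,0,.01,.01).ravel().round(3))
for n in ['scene','side']:
    c,im,d=snap(n);P=cloud(c,d)
    for k,g,r in [('S',(.605,.279),.04),('L',(.462,.0525),.045)]:
        q=(np.hypot(P[...,0]-g[0],P[...,1]-g[1])<r)&(im.max(2)<90)&(P[...,2]>.03); Q=P[q]
        if len(Q): print(n,k,len(Q),Q.min(0).round(3),Q.max(0).round(3),np.median(Q,0).round(3))
print(robot.read_t())
```

```text
[297.  75.] [ 290   15   17  123 1768] [ 0.4231 -0.2476  0.1274] [ 0.417 -0.292  0.122] [ 0.429 -0.199  0.13 ] [ 0.006  1.     0.423 -0.251]
scene S 97 [0.57  0.256 0.034] [0.625 0.309 0.084] [0.595 0.294 0.066]
scene L 255 [0.418 0.009 0.031] [0.494 0.089 0.685] [0.445 0.067 0.088]
side L 88 [0.422 0.018 0.069] [0.485 0.082 0.108] [0.436 0.049 0.085]
40.4083
```

View pics/b1.png

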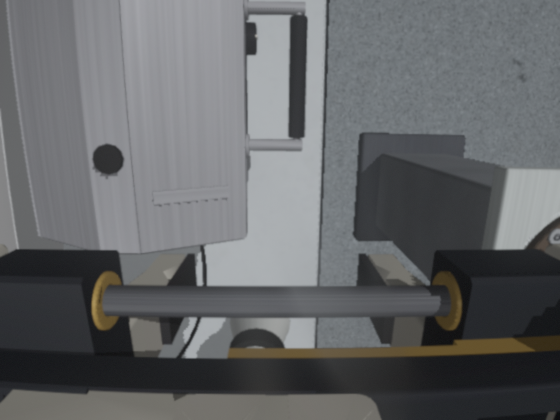

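View pics/p1.png

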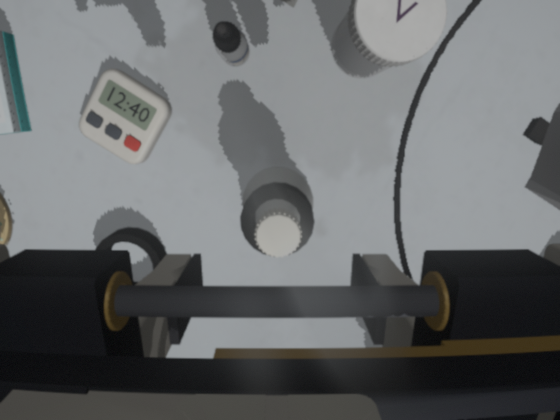

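b1 shows the bar at (297,75), running square to the robot's x axis, with posts at (272,8) and (275,145) and clear space behind it. p1 shows the small ring level round the small flask, and the fixed cameras put the large ring's top at about seat height. The bar measures 93 mm long with its top at 0.128, as described.

Run:
```python
from h import *
c,im,d,P=load('pics/scene0.npz'); 
q=(P[...,1]>-.36)&(P[...,1]<-.13)&(P[...,2]>.30)&(P[...,0]>.5); print('cycler',P[q].min(0).round(3),len(P[q]))
q=q&(P[...,2]>.33); print(P[q][:,0].min())
bx,by=.423,-.2455; hx,hz=bx+.234,.115; r=np.hypot(.234,.006); p0=np.arctan2(.006,.234); G=.016+TIP
bar=lambda t:np.array([hx-r*np.cos(t+p0),by,hz+r*np.sin(t+p0)-G])
R=down(np.pi); print('final',bar(1.339),robot.ik(bar(1.339),R))
robot.move_gripper(.32); robot.goto([bx,by,.15],R); robot.dwell(.1); f0=np.array(robot.read_force())
print(robot.read_position(),robot.read_grip_width()*88)
ok=True
for z in [.115,.09,bar(0)[2]]:
    robot.servo_line([bx,by,z],speed=.1); f=np.array(robot.read_force())-f0
    if np.linalg.norm(f)>8: ok=False; print('stop',z,f); break
if ok:
    robot.move_gripper(0.); print('grip',robot.read_grip_width()*88,robot.read_finger_force(),robot.read_position(),(np.array(robot.read_force())-f0).round(1))
print(robot.read_t())
```

```text
cycler [ 0.788 -0.36   0.3  ] 3983
0.7914495739574126
final [ 0.60908361 -0.2455      0.2901201 ] [ -4.97087059  16.38066177   7.79379837   0.         -81.4131366
   4.97087059]
[ 0.42363968 -0.24539661  0.15061343] 27.929291385654206
grip 12.951790026455287 29.998970925807953 [ 0.42308584 -0.24560869  0.06755211] [-2.7  1.1  5.4]
43.7917
```

Run:
```python
from h import *
bx,by=.423,-.2455; hx,hz=bx+.234,.115; r=np.hypot(.234,.006); p0=np.arctan2(.006,.234); G=.016+TIP
bar=lambda t:np.array([hx-r*np.cos(t+p0),by,hz+r*np.sin(t+p0)-G])
ts=np.linspace(0,1.339,13)[1:]
for i,t in enumerate(ts):
    robot.servo_line(bar(t),speed=.08 if i<11 else .04)
    f=np.array(robot.read_force()); w=robot.read_grip_width()*88
    if i%3==2: print(round(t,2),f.round(1),round(w,1))
    if w<10 or np.linalg.norm(f)>50: print('stop',t,f,w); break
robot.dwell(.6); print(robot.read_position(),bar(1.339),robot.read_finger_force(),np.array(robot.read_force()).round(1),robot.read_t())
for n in ['scene','side']:
    c,im,d=snap(n); cv2.imwrite(f'pics/{n}9.png',im[:,:,::-1]); np.savez(f'pics/{n}9.npz',im=im,d=d,V=c['V'],K=c['K'],k1=c['k1']);P=cloud(c,d)
    q=(P[...,1]>-.37)&(P[...,1]<-.12)&(P[...,2]>.2)&(P[...,2]<.33)&(P[...,0]>.56)&(P[...,0]<.75); Q=P[q]
    if len(Q): print(n,len(Q),Q.min(0).round(3),Q.max(0).round(3))
a=cv2.resize(cv2.imread('pics/scene9.png')[90:300,210:400],(543,600)); b=cv2.resize(cv2.imread('pics/side9.png')[150:270,270:430],(257,193))
b=cv2.copyMakeBorder(b,0,407,0,0,0); cv2.imwrite('pics/end.png',np.hstack([a,b]))
```

```text
0.33 [-1.2 -4.3 -2.9] 13.0
0.67 [-6.  -4.7  1.7] 13.3
1.0 [-4.  -4.8  5.6] 13.0
1.34 [-0.5 -6.9  4. ] 13.0
[ 0.61027868 -0.2465943   0.29098246] [ 0.60908361 -0.2455      0.2901201 ] 29.998638331890106 [-0.6 -6.2  4.4] 50.4167
scene 209 [ 0.585 -0.37   0.2  ] [ 0.749 -0.12   0.327]
side 962 [ 0.598 -0.37   0.2  ] [ 0.701 -0.12   0.329]
```

View pics/end.png

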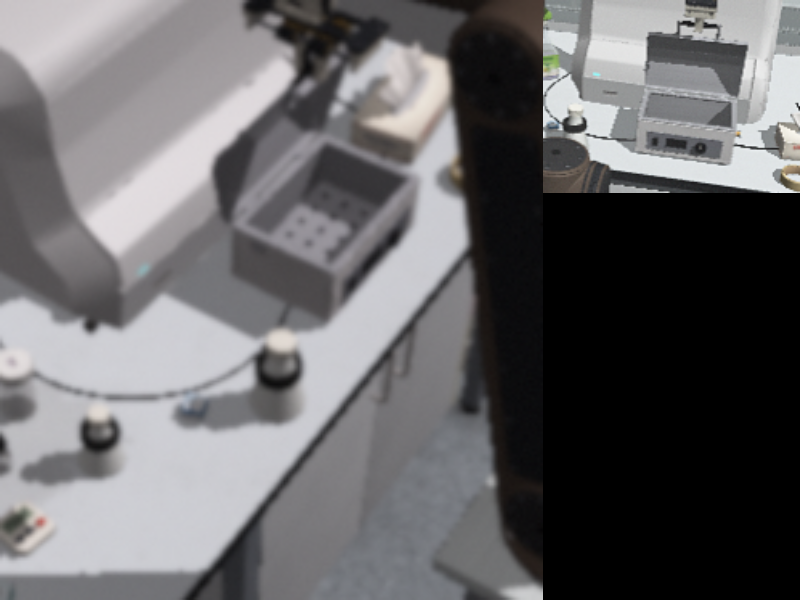

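The picture shows the lid held open just short of upright, the gripper on its bar at about (320,30), and both rings level round their flasks at (100,430) and (279,365). The pose, grip and force readings agree, so I'm handing it in.

```bash
python3 -c "
from h import *
robot.dwell(.3); print(np.abs(robot.read_qvel()).max(), robot.read_finger_force()); print(robot.job_done(), robot.read_t())"
```

```text
0.09555123586284073 29.99865621328354
the job is handed in; nothing more can be done
the job is handed in; nothing more can be done
```

I handed the job in with both rings seated level on their own flasks and the lid held at rest by its bar at about 1.34 rad, though the hand-in call did not return a verdict.

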